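# Build a column of slide cases and hold it true with a square

## Task

Finish the column of closed slide cases on the aluminium stacking plate: set the tall loose case squarely on the case clipped to the plate, let go of it, then the flat case on top of that and let go, all faces flush. Then take the steel square, stand it on the open half of the plate and press it into the corner between plate and column, about mid-width of the face, until its foot sits flat on the plate and its upright blade lies flat against the column. Finish while still gripping the square and pressing it both down and against the column (do not let go of it), and leave the other labware where it stands.

Things in the scene. Friction and masses are not known exactly. Their poses are not given: they have to be found in the camera images.
- stack_plate: Aluminium plate fixed to the bench, 230 (x) x 120 (y) x 8 mm thick; origin at the centre of its underside, x along its length. The column stands on its +x half, centred at x = +70 mm; the -x half is bare and is where the square's foot goes. Black clips 14 mm high hold the bottom case on its other three sides. Rigid: 5 to 15 N of push is plenty.
- clipped_case: Grey closed slide case clipped to the plate, immovable: 60 (x) x 90 (y) x 36 mm high, origin at the centre of its underside, on the plate's top (8 mm above the bench), axes parallel to the plate's. Its -x face (30 mm from the origin, 90 mm wide) looks over the bare half of the plate: the column face that the square is pressed against.
- tall_case: Loose grey closed slide case, the taller one: 60 (x) x 90 (y) x 44 mm high, about 0.2 kg, origin at the centre of its underside, z up. Grip it across its 60 mm side. Either way round is right. It goes on the clipped case.
- flat_case: Loose grey closed slide case, the flatter one: 60 (x) x 90 (y) x 30 mm high, about 0.14 kg, origin at the centre of its underside, z up. Grip it across its 60 mm side. Either way round is right. It goes on top of the tall case.
- square: Loose steel L-square with a diagonal brace, about 0.45 kg, standing on its foot. Origin: middle of the heel edge, where foot underside (z = 0) and outer blade face (x = 0, looking to +x) meet. Foot 105 mm long (to x = -105), 40 wide (y), 16 high; upright blade 16 thick, 40 wide, 110 high. Seated, its x points along the plate's +x and the blade face lies on the clipped case's -x face.
- square_grip (a point): Middle of the square's brace, 55 mm behind the blade face (square's -x), 61 mm above the foot's underside: a good place to grip, from above, across the square's y. The brace is a bar 14 mm thick (y) and 26 mm deep, rising at 46 degrees from the foot's toe to the blade's top.
- reagent_bottle: Bystander: white bottle with red cap, 60 mm across, 130 mm high; origin at its underside.
- flask: Bystander: amber conical flask, 72 mm across, 100 mm high; origin at its underside.
- tube_rack: Bystander: blue rack of capped tubes, 70 x 130 x 64 mm high; origin at its underside.
Mind the look-alikes: they are no part of the job. Of the things like the square, leave any that is turquoise; of the rest the larger one is meant.

How it is judged:
By the outcome, as a careful person would: the job done as asked, in the order asked, and still so for the second after the job is handed in, while the arm keeps its last pose, push and grip.
It also fails if it takes over 72 s, if anything falls off the work surface, if the arm or the gripper's body presses on something with over 40 N, if the wrist force passes 120 N, or if a joint passes its speed limit or range.

## Robot

A 6-joint arm with a two-finger parallel gripper is mounted at the origin on the work surface. World frame = base frame: x ahead of the robot, y to its left, z up, the work surface at z = 0. Lengths are in m, angles in rad, forces in N, time in s.
With the tool pointing down it reaches from about 0.375 to 0.9 m from the base axis. Payload 3.1 kg.
Tool frame: the origin (TCP) lies at the centre of the arm's flange, where the gripper is bolted on; the fingertips stand 182 mm ahead of it and the grasp point (between the pads) lies 164 mm ahead of it (env.pinch_z is the distance from the TCP to the grasp point, in m); z points along the fingers, y is the line along which they close (so a half turn about z gives the same grasp; the last joint's range is limited). The gripper opens to 87 mm and grips with 3 to 60 N. Pads are 19 mm wide; open, the fingers measure 117 mm over their backs; the gripper's body (75 mm by 190 mm) begins 51 mm behind the grasp point.
Start: joints at [-1.379, 0.527, 1.433, -0, 1.181, -0.178], TCP at [0.226, -0.582, 0.405] pointing down, gripper open.
Joint ranges: [-3.08, 3.08], [-0.75, 2.2], [0.22, 2.44], [-1.43, 4.57], [0, 2.65], [-2.85, 2.85]. Speed limits (rad/s): [2.79, 2.79, 3.14, 3.14, 3.14, 3.14].

## Interface

Orientations are given as a rotation vector (axis times angle).
In Python, from cell import env gives the robot as it stands.
- The arm moves only by the shell command python3 -m creep 'ROWS' [FORCE]. ROWS is JSON, a list of rows, each an object of numbers: "tx", "ty", "tz": the shift along the tool's x, y, z in units of 0.1 m (1.0 is 0.1 m); "ax", "ay", "az": the turn, a rotation vector about the tool's x, y, z in units of 60 degrees (1.0 is 60 degrees); "grip": the finger opening in mm, from 0 to 87. In form: [{"tx": .., "ty": .., "tz": .., "ax": .., "ay": .., "az": .., "grip": ..}, ...]. A call has 1 to 12 rows; each row shifts and turns the commanded pose from where the row before left it, along the tool's axes as they then stand; what a row does not reach is not made up. A row lasts 1/10 s, in which the tool goes at most 50 mm and 8.59 degrees, less where a joint would pass 70% of its speed; a pose out of reach is approached as far as the arm can. A call with a number of a shift or a turn outside -1 to 1 is refused whole. A call with a gripper value outside its range is refused whole. The fingers move at their own pace and stop on an object; FORCE is the grip in N (left out, the last holds). Time passes only in rows, so rows that do not move let the fingers close. It gives the time, the measured TCP pose, the force, the opening and the grip force at its end, in the units of the state.
- env.sense(): the state, without advancing time (a new reading comes with each control period).
- env.snapshot(name): name is "side" or "top"; returns a dict with "pixels" (420x560x3 uint8, red, green, blue), "intrinsics" (3x3 intrinsics, pixels), "k1" (the pictures are not rectified: a ray, as slopes to the right and down, at radius r is drawn at 1 + k1 r^2 times it, then the intrinsics apply), "R" (3x3) and "t" (3): a world point X has camera coordinates R X + t. Camera axes: x right, y down, z forward; pixel columns grow to the right and rows downward; lengths in m; the calibration is good to about 2 mm. A picture is of the moment at which its call begins. There is no depth.
- env.finish_job(): hands the job in; it is judged then, once.
The state is a dict: "t": time; "joints": joint angles; "dq": joint speeds; "joint_efforts": joint torques, N m; "tcp_pos": TCP position; "orientation": TCP orientation; "ft_force": force on the tool from outside, world axes, zero at the start; "moment": the same for the moment, N m; "grip_width": opening from 0.0 (shut) to 1.0 (fully open); "gripper_force": force on a finger pad.
Only numpy, scipy, OpenCV 4.12 (cv2) and the standard library are available. Lean on these libraries where they do the work, as an engineer would, in place of code of your own. Each camera call takes 0.05 s, during which the arm holds its last target. There are 200 camera calls.

## Working session

There is one attempt and no reset: what is moved stays moved. The work goes in short steps, Python scripts to look and compute and a shell command to move; the robot and the scene stay as the last step left them, time stands still between calls to the robot, and variables do not carry over. Pictures are saved under pics/ and viewed, at most 10 in all, crops included, and the job is handed in when it is done.

```bash
mkdir -p pics; ls
cat > h.py <<'E'
import numpy as np, cv2
from cell import env
from scipy.spatial.transform import Rotation as Rn
def ray(s,u,v):
    K=np.array(s["intrinsics"],float);R=np.array(s["R"]);t=np.array(s["t"])
    p=cv2.undistortPoints(np.array([[[u,v]]],float),K,np.array([s["k1"],0,0,0],float))[0,0]
    return -R.T@t, R.T@np.array([p[0],p[1],1])
def onz(s,u,v,z):
    o,d=ray(s,u,v); return o+d*(z-o[2])/d[2]
def proj(s,X):
    K=np.array(s["intrinsics"],float)
    q,_=cv2.projectPoints(np.array(X,float).reshape(-1,1,3),cv2.Rodrigues(np.array(s["R"],float))[0],np.array(s["t"],float),K,np.array([s["k1"],0,0,0],float))
    return q[:,0]
def save(s,n,crop=None,k=1):
    im=cv2.cvtColor(s["pixels"],cv2.COLOR_RGB2BGR)
    if crop: a,b,c,d=crop; im=im[b:d,a:c]
    cv2.imwrite("pics/"+n,cv2.resize(im,None,fx=k,fy=k,interpolation=cv2.INTER_CUBIC))
E
python3 - <<'E'
from h import *
for n in("side","top"):
    s=env.snapshot(n); save(s,n+"0.png",k=1.42); print(n,-np.array(s["R"]).T@s["t"],np.array(s["R"]).round(3).tolist(),s["intrinsics"],s["k1"])
print(env.sense())
E
```

```text
pics
side [0.30766881 0.79299891 0.63106823] [[-0.942, -0.336, 0.019], [-0.202, 0.519, -0.831], [0.269, -0.786, -0.556]] [[413.63834593   0.         275.44051684]
 [  0.         413.63834593 205.83612968]
 [  0.           0.           1.        ]] -0.07021095301365389
top [ 0.52690497 -0.01465379  0.90146112] [[0.018, -1.0, -0.019], [-0.997, -0.017, -0.077], [0.077, 0.021, -0.997]] [[401.40396226   0.         282.73939139]
 [  0.         401.40396226 210.57762618]
 [  0.           0.           1.        ]] -0.11474894540643489
{'t': 0.1, 'joints': array([-1.37850327e+00,  5.28375964e-01,  1.43375304e+00,  1.84337368e-05,
        1.18140862e+00, -1.78489069e-01]), 'dq': array([-3.17597059e-05, -2.76125629e-03, -3.26460192e-03,  7.79548335e-04,
       -6.76395752e-04, -1.06259286e-03]), 'joint_efforts': array([ 1.75202069e-05, -4.40985346e+01, -1.77150714e+01,  6.35750033e-02,
        5.34232333e-02, -5.05066657e-05]), 'tcp_pos': array([ 0.2264426 , -0.58221306,  0.40387417]), 'orientation': array([-3.08584940e+00, -5.78723270e-01, -5.68677453e-06]), 'ft_force': array([-0.42477234, -0.67737393, -0.44096632]), 'moment': array([-0.05535835,  0.01123469, -0.00540289]), 'gripper_force': 0.0, 'grip_width': 0.9990100090192069}
```

View pics/side0.png

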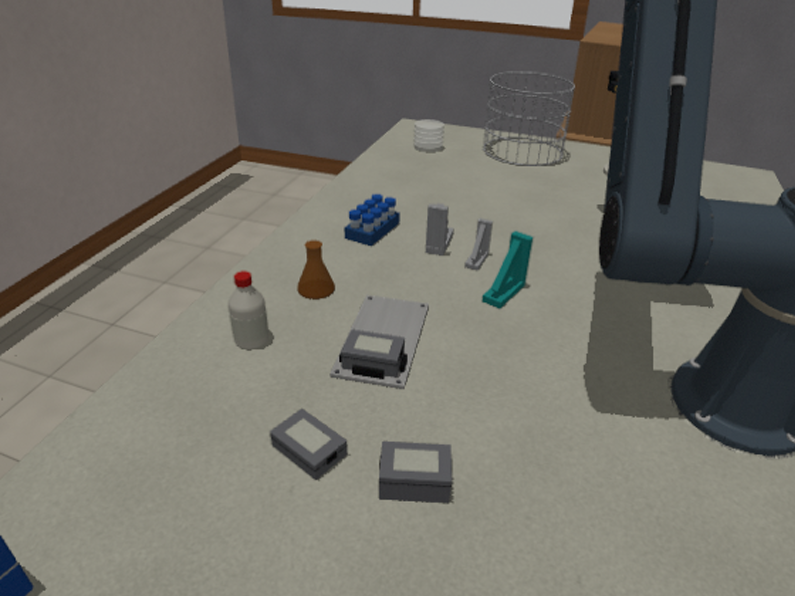

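View pics/top0.png

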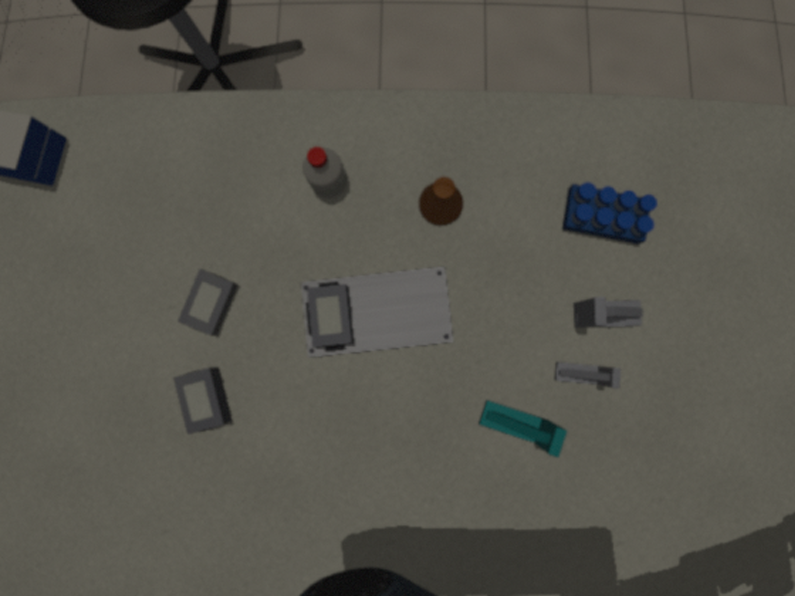

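The side view shows the tall case at (415,470), the flat case at (309,442) and the plate at (380,340). In the top view these are at (203,400), (208,302) and (378,312).

Square candidates in the top view:
- Grey at (608,313): the larger grey, so this should be the one meant.
- Grey at (588,375): smaller.
- Turquoise at (522,428): excluded by colour.

I'll confirm this in one enlarged crop.

Run:
```python
from h import *
s=env.snapshot("top"); p=s["pixels"].astype(int)
save(s,"sq.png",(380,190,480,280),6)
ch=p[...,0]-p[...,2]; 
for n,(a,b,c,d) in dict(flat=(115,180,180,245),tall=(115,250,180,315),plate=(205,180,325,260),sq=(395,200,460,235),sm=(385,248,445,280)).items():
    w=p[b:d,a:c]; bg=np.median(np.vstack([w[0],w[-1]]),0)
    m=(np.abs(ch[b:d,a:c]-(bg[0]-bg[2]))>9).astype(np.uint8)
    cs,_=cv2.findContours(m,0,1); k=max(cs,key=cv2.contourArea); k=k+np.array([a,b])
    print(n,bg,cv2.contourArea(k),cv2.minAreaRect(k), cv2.approxPolyDP(k,3,True)[:,0].tolist())
    # bright label
    if n in("flat","tall","plate"):
        g=p[b:d,a:c].mean(2)
        print("  grey max",g.max(), "dark/grey hist",np.histogram(g,8))
```

```text
flat [94.5 93.  83. ] 1019.5 ((146.20689392089844, 213.0172576904297), (28.49349594116211, 39.52323913574219), 23.198591232299805) [[141, 191], [127, 225], [150, 235], [166, 202]]
  grey max 97.33333333333333 dark/grey hist (array([  88,   53,   47,  103,  524,  135,  418, 2857]), array([28.66666667, 37.25      , 45.83333333, 54.41666667, 63.        ,
       71.58333333, 80.16666667, 88.75      , 97.33333333]))
tall [94. 92. 83.] 1160.0 ((142.50001525878906, 281.5), (40.98851776123047, 31.28709602355957), 75.96376037597656) [[152, 260], [124, 266], [133, 304], [161, 296]]
  grey max 98.33333333333333 dark/grey hist (array([ 169,   50,   56,  172,  493,  144,  808, 2333]), array([21.        , 30.66666667, 40.33333333, 50.        , 59.66666667,
       69.33333333, 79.        , 88.66666667, 98.33333333]))
plate [95. 94. 84.] 1287.5 ((231.69996643066406, 222.8999786376953), (48.648948669433594, 32.24406814575195), 81.8698959350586) [[236, 198], [214, 201], [217, 234], [221, 244], [228, 243], [229, 247], [249, 243], [245, 203]]
  grey max 105.0 dark/grey hist (array([  21,   34,  106,  146,  647,  194, 4270, 4182]), array([ 15.66666667,  26.83333333,  38.        ,  49.16666667,
        60.33333333,  71.5       ,  82.66666667,  93.83333333,
       105.        ]))
sq [95. 94. 84.] 725.5 ((428.0, 219.5), (19.0, 46.0), 90.0) [[405, 214], [406, 229], [450, 227], [449, 212], [431, 214], [419, 210]]
sm [96. 94. 84.] 488.0 ((413.5384826660156, 263.19232177734375), (44.77653884887695, 12.899612426757812), 7.125016689300537) [[392, 256], [392, 267], [435, 272], [436, 260]]
```

View pics/sq.png

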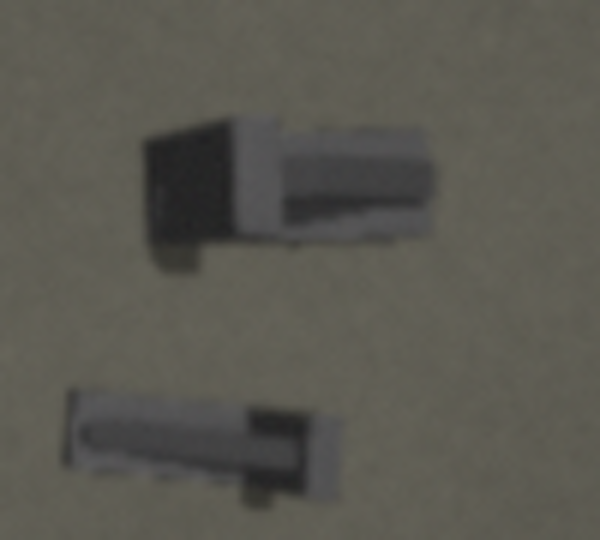

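The crop confirms it. The upper grey square, with its blade at crop (200,180) and its foot running right, has the wider and longer body, so it is the square meant. The lower one, around (210,440), is the small look-alike.

```bash
cat >> h.py <<'E'
def face(s,box,lo,hi,z,size):
    a,b,c,d=box; g=cv2.GaussianBlur(s["pixels"],(0,0),3 if 0 else .7)[b:d,a:c].astype(float).mean(2)
    g=cv2.resize(g,None,fx=4,fy=4,interpolation=cv2.INTER_LINEAR)
    m=((g>lo)&(g<hi)).astype(np.uint8); m=cv2.morphologyEx(m,cv2.MORPH_OPEN,np.ones((7,7)))
    cs,_=cv2.findContours(m,0,cv2.CHAIN_APPROX_NONE); k=max(cs,key=cv2.contourArea)[:,0]
    k=(k+.5)/4-.5+np.array([a,b])
    P=np.array([onz(s,u,v,z)[:2] for u,v in k])*1000
    (cx,cy),(w,h),an=cv2.minAreaRect(cv2.convexHull(P.astype(np.float32)))
    if w<h: w,h,an=h,w,an+90
    return np.array([cx,cy]),(w,h),(an+90)%180-90   # an: long axis dir, deg from world x
E
python3 - <<'E'
from h import *
s=env.snapshot("top")
for n,b,z in(("flat",(115,180,180,245),.03),("tall",(115,250,180,315),.044),("clip",(208,190,256,255),.044)):
    for lo in (45,50,54): print(n,lo,face(s,b,lo,76,z,0))
# plate: chroma
p=cv2.GaussianBlur(s["pixels"],(0,0),1).astype(float); ch=p[...,0]-p[...,2]; print(ch[220,280],p[220,280],ch[185,280])
a,b,c,d=205,180,335,260
m=(ch[b:d,a:c]<7.5).astype(np.uint8); m=cv2.morphologyEx(m,cv2.MORPH_CLOSE,np.ones((5,5)))
k=max(cv2.findContours(m,0,1)[0],key=cv2.contourArea)[:,0]+[a,b]
P=np.array([onz(s,u,v,.008)[:2] for u,v in k])*1000; print("plate",cv2.minAreaRect(P.astype(np.float32)))
f=lambda x,y,z:onz(s,380+(x+.5)/6-.5,190+(y+.5)/6-.5,z)*1000
for q in((235,118,.11),(233,240,.11),(284,120,.11),(284,241,.11),(152,243,0),(148,140,0),(433,130,.016),(433,238,.016)): print(q,f(*q).round(1))
E
```

```text
flat 45 (array([583.61242676, 306.31570435]), (93.08345031738281, 72.9605484008789), -19.178024291992188)
flat 50 (array([585.36657715, 311.00082397]), (93.14300537109375, 61.287391662597656), -20.875526428222656)
flat 54 (array([585.61773682, 311.72894287]), (93.1250228881836, 59.955631256103516), -20.66722869873047)
tall 45 (array([433.12258911, 303.9979248 ]), (95.82877349853516, 76.46548461914062), 16.633922576904297)
tall 50 (array([430.77703857, 311.52282715]), (95.94055938720703, 61.130374908447266), 17.03487777709961)
tall 54 (array([430.55865479, 312.15686035]), (95.96621704101562, 59.89021682739258), 17.12926483154297)
clip 45 (array([567.80767822, 113.0216217 ]), (100.93405151367188, 71.06500244140625), 7.478748798370361)
clip 50 (array([566.66778564, 113.54862976]), (97.77311706542969, 69.74996948242188), 6.643957614898682)
clip 54 (array([566.37097168, 115.77541351]), (97.5884017944336, 64.8530044555664), 6.4074015617370605)
3.0 [103. 102. 100.] 11.0
plate ((575.509765625, 43.74535369873047), (122.15856170654297, 231.10348510742188), 7.249082088470459)
(235, 118, 0.11) [ 594.9 -269.1  110. ]
(233, 240, 0.11) [ 554.4 -268.1  110. ]
(284, 120, 0.11) [ 594.5 -285.7  110. ]
(284, 241, 0.11) [ 554.3 -285.4  110. ]
(152, 243, 0) [ 556.7 -272.3    0. ]
(148, 140, 0) [ 595.5 -270.9    0. ]
(433, 130, 0.016) [ 599.8 -375.1   16. ]
(433, 238, 0.016) [ 559.4 -374.6   16. ]
```

```bash
cat >> h.py <<'E'
def label(s,ctr,z,lo=75,rad=26,n="top"):
    """bright label blob near world ctr(mm) -> centre mm, size, long axis angle"""
    u0,v0=proj(s,[ctr[0]/1e3,ctr[1]/1e3,z])[0].round().astype(int)
    a,b=u0-rad,v0-rad; g=s["pixels"][b:b+2*rad,a:a+2*rad].astype(np.float32).mean(2)
    g=cv2.resize(g,None,fx=4,fy=4,interpolation=cv2.INTER_CUBIC)
    m=(g>lo).astype(np.uint8); _,L,st,C=cv2.connectedComponentsWithStats(m,connectivity=4)
    i=L[4*rad,4*rad]; assert i, "centre not on label"
    k=cv2.findContours((L==i).astype(np.uint8),0,cv2.CHAIN_APPROX_NONE)[0][0][:,0]
    P=np.array([onz(s,u,v,z)[:2] for u,v in (k+.5)/4-.5+np.array([a,b])])*1000
    (cx,cy),(w,h),an=cv2.minAreaRect(P.astype(np.float32)); 
    if w<h: w,h,an=h,w,an+90
    M=cv2.moments(P.astype(np.float32)); 
    return np.array([M["m10"]/M["m00"],M["m01"]/M["m00"]]).round(1),(round(w,1),round(h,1)),round((an+90)%180-90,2)
E
python3 - <<'E'
from h import *
t=env.snapshot("top"); d=env.snapshot("side")
for n,c,z in(("flat",(585,311),.03),("tall",(430,312),.044),("clip",(567,114),.044)):
    print(n,"top",label(t,c,z))
    for lo in(120,):
        u,v=proj(d,[c[0]/1e3,c[1]/1e3,z])[0]; print("  side px",u,v,d["pixels"][int(v)-12:int(v)+13:4,int(u)].mean(1).round())
print(env.pinch_z)
E
```

```text
flat top (array([585.1, 312.2]), (58.4, 36.3), -21.04)
  side px 217.62486252507438 306.6793616904672 [ 89. 145. 144. 143. 146. 146.  89.]
tall top (array([432.1, 312.6]), (57.5, 35.9), 16.23)
  side px 295.0137515711299 324.8008668183482 [100. 103. 146. 147. 146.  99.  90.]
clip top (array([566.9, 113.5]), (58.0, 36.8), 7.51)
  side px 263.3087032750589 242.73560933353613 [132. 112. 141. 146. 149.  91.  40.]
0.1635
```

```bash
cat > plan.py <<'E'
import sys
from h import *
# plan x y z yaw : grasp point mm, tool-x angle deg. Turn first, then shift, in tool units.
def plan(x,y,z,yaw):
    q=env.sense(); R0=Rn.from_rotvec(q["orientation"]); p=q["tcp_pos"]
    a=np.radians(yaw); R1=Rn.from_matrix(np.array([[np.cos(a),np.sin(a),0],[np.sin(a),-np.cos(a),0],[0,0,-1]]))
    dr=(R0.inv()*R1).as_rotvec(degrees=True)/60
    tgt=np.array([x,y,z])/1e3+[0,0,env.pinch_z]
    sh=R1.inv().apply(tgt-p)*10
    print("turn",dr.round(3),"rows",np.ceil(np.abs(dr).max()/.14),"| shift",sh.round(3),"rows",np.ceil(np.linalg.norm(sh)/.48), "| grasp pt now",((p+R0.apply([0,0,env.pinch_z]))*1e3).round(1),"yaw",np.degrees(np.arctan2(*R0.as_matrix()[[1,0],0])).round(2),"F",q["ft_force"].round(1),"w",round(87*q["grip_width"],1),"gf",round(q["gripper_force"],1),"t",round(q["t"],2))
if __name__=="__main__": plan(*map(float,sys.argv[1:5]))
E
python3 plan.py 500 -100 230 16.5
python3 - <<'E'
from h import *
d=env.snapshot("side")
for n,c,z in(("flat",(585,312),.03),("tall",(432,312),.044),("clip",(567,113),.044)): print(n,label(d,c,z,lo=125))
E
```

```text
turn [-0.001 -0.     0.079] rows 1.0 | shift [ 3.993 -3.848  0.109] rows 12.0 | grasp pt now [ 226.4 -582.3  240.9] yaw 21.24 F [-0.   0.2  0.2] w 87.1 gf 0.0 t 0.3
flat (array([587.9, 310.7]), (56.2, 33.9), -21.0)
tall (array([434.8, 311.2]), (55.9, 34.1), 16.23)
clip (array([569.8, 111.6]), (55.9, 34.3), 6.89)
```

```bash
python3 -m creep '[{"az":0.08},{"tx":0.333,"ty":-0.32},{"tx":0.333,"ty":-0.32},{"tx":0.333,"ty":-0.32},{"tx":0.333,"ty":-0.32},{"tx":0.333,"ty":-0.32},{"tx":0.333,"ty":-0.32},{"tx":0.333,"ty":-0.32},{"tx":0.333,"ty":-0.32},{"tx":0.333,"ty":-0.32},{"tx":0.333,"ty":-0.32},{"tx":0.333,"ty":-0.32}]'; python3 plan.py 433.5 312 120 16.3
```

```text
turn [-0.001 -0.     0.082] rows 1.0 | shift [ 4.497 -8.004  1.21 ] rows 20.0 | grasp pt now [ 226.5 -582.3  241. ] yaw 21.25 F [ 0.4 -0.1 -0.5] w 86.7 gf 0.0 t 0.35$[0]: bad value
```

```bash
python3 -m creep '[{"tx":0,"ty":0,"tz":0,"ax":0,"ay":0,"az":0.08,"grip":87},{"tx":0.333,"ty":-0.32,"tz":0,"ax":0,"ay":0,"az":0,"grip":87},{"tx":0.333,"ty":-0.32,"tz":0,"ax":0,"ay":0,"az":0,"grip":87},{"tx":0.333,"ty":-0.32,"tz":0,"ax":0,"ay":0,"az":0,"grip":87},{"tx":0.333,"ty":-0.32,"tz":0,"ax":0,"ay":0,"az":0,"grip":87},{"tx":0.333,"ty":-0.32,"tz":0,"ax":0,"ay":0,"az":0,"grip":87},{"tx":0.333,"ty":-0.32,"tz":0,"ax":0,"ay":0,"az":0,"grip":87},{"tx":0.333,"ty":-0.32,"tz":0,"ax":0,"ay":0,"az":0,"grip":87},{"tx":0.333,"ty":-0.32,"tz":0,"ax":0,"ay":0,"az":0,"grip":87},{"tx":0.333,"ty":-0.32,"tz":0,"ax":0,"ay":0,"az":0,"grip":87},{"tx":0.333,"ty":-0.32,"tz":0,"ax":0,"ay":0,"az":0,"grip":87},{"tx":0.333,"ty":-0.32,"tz":0,"ax":0,"ay":0,"az":0,"grip":87}]'; python3 plan.py 433.5 312 120 16.3
```

```text
t: 1.55
tcp_pos: [0.4788, -0.1394, 0.405]
orientation: [3.109, 0.449, 0.001]
ft_force: [0.2, -0.3, -0.1]
grip_width: 1.002
gripper_force: 0.0
turn [ 0.    -0.     0.002] rows 1.0 | shift [ 0.832 -4.46   1.215] rows 10.0 | grasp pt now [ 478.9 -139.5  241.5] yaw 16.44 F [ 0.2 -0.3 -0.1] w 87.1 gf 0.0 t 1.55
```

```bash
python3 -m creep '[{"tx":0.083,"ty":-0.446,"tz":0.12,"ax":0,"ay":0,"az":0,"grip":87},{"tx":0.083,"ty":-0.446,"tz":0.12,"ax":0,"ay":0,"az":0,"grip":87},{"tx":0.083,"ty":-0.446,"tz":0.12,"ax":0,"ay":0,"az":0,"grip":87},{"tx":0.083,"ty":-0.446,"tz":0.12,"ax":0,"ay":0,"az":0,"grip":87},{"tx":0.083,"ty":-0.446,"tz":0.12,"ax":0,"ay":0,"az":0,"grip":87},{"tx":0.083,"ty":-0.446,"tz":0.12,"ax":0,"ay":0,"az":0,"grip":87},{"tx":0.083,"ty":-0.446,"tz":0.12,"ax":0,"ay":0,"az":0,"grip":87},{"tx":0.083,"ty":-0.446,"tz":0.12,"ax":0,"ay":0,"az":0,"grip":87},{"tx":0.083,"ty":-0.446,"tz":0.12,"ax":0,"ay":0,"az":0,"grip":87},{"tx":0.083,"ty":-0.446,"tz":0.12,"ax":0,"ay":0,"az":0,"grip":87},{"tx":0,"ty":0,"tz":0,"ax":0,"ay":0,"az":0,"grip":87}]'; python3 plan.py 433.5 312 26 16.3
```

```text
t: 2.65
tcp_pos: [0.4304, 0.3145, 0.2836]
orientation: [-3.107, -0.459, -0.0]
ft_force: [0.7, -0.0, 1.6]
grip_width: 1.004
gripper_force: 0.0
turn [-0.001 -0.     0.008] rows 1.0 | shift [0.023 0.032 0.941] rows 2.0 | grasp pt now [430.4 314.7 120.1] yaw 16.8 F [ 0.7 -0.   1.6] w 87.3 gf 0.0 t 2.65
```

```bash
python3 -m creep '[{"tx":0.023,"ty":0.032,"tz":0.25,"ax":0,"ay":0,"az":0.008,"grip":87},{"tx":0,"ty":0,"tz":0.25,"ax":0,"ay":0,"az":0,"grip":87},{"tx":0,"ty":0,"tz":0.25,"ax":0,"ay":0,"az":0,"grip":87},{"tx":0,"ty":0,"tz":0.19,"ax":0,"ay":0,"az":0,"grip":87},{"tx":0,"ty":0,"tz":0,"ax":0,"ay":0,"az":0,"grip":87}]'; python3 plan.py 433.5 312 26 16.3
```

```text
t: 3.15
tcp_pos: [0.4342, 0.3065, 0.1889]
orientation: [3.11, 0.435, -0.008]
ft_force: [-0.6, 0.2, 0.4]
grip_width: 1.001
gripper_force: 0.0
turn [ 0.001  0.005 -0.006] rows 1.0 | shift [ 0.009 -0.055 -0.006] rows 1.0 | grasp pt now [433.4 306.1  25.4] yaw 15.92 F [-0.6  0.2  0.4] w 87.1 gf 0.0 t 3.15
```

```bash
python3 -m creep '[{"tx":0,"ty":0,"tz":0,"ax":0,"ay":0,"az":0,"grip":50},{"tx":0,"ty":0,"tz":0,"ax":0,"ay":0,"az":0,"grip":50},{"tx":0,"ty":0,"tz":0,"ax":0,"ay":0,"az":0,"grip":50},{"tx":0,"ty":0,"tz":0,"ax":0,"ay":0,"az":0,"grip":50},{"tx":0,"ty":0,"tz":0,"ax":0,"ay":0,"az":0,"grip":50},{"tx":0,"ty":0,"tz":0,"ax":0,"ay":0,"az":0,"grip":50},{"tx":0,"ty":0,"tz":0,"ax":0,"ay":0,"az":0,"grip":50},{"tx":0,"ty":0,"tz":0,"ax":0,"ay":0,"az":0,"grip":50}]' 20; python3 plan.py 433.5 312 26 16.3
```

```text
t: 3.95
tcp_pos: [0.435, 0.308, 0.1918]
orientation: [-3.11, -0.436, -0.004]
ft_force: [-1.3, 1.6, 6.2]
grip_width: 0.683
gripper_force: 20.0
turn [-0.001 -0.002 -0.006] rows 1.0 | shift [-0.003 -0.042  0.023] rows 1.0 | grasp pt now [435.3 308.2  28.3] yaw 15.95 F [-1.3  1.6  6.2] w 59.4 gf 20.0 t 3.95
```

```bash
python3 -m creep '[{"tx":0,"ty":0,"tz":-0.2,"ax":0,"ay":0,"az":0,"grip":50},{"tx":0,"ty":0,"tz":-0.4,"ax":0,"ay":0,"az":0,"grip":50},{"tx":0,"ty":0,"tz":-0.3,"ax":0,"ay":0,"az":0.07,"grip":50},{"tx":0,"ty":0,"tz":0,"ax":0,"ay":0,"az":0.075,"grip":50},{"tx":0,"ty":0,"tz":0,"ax":0,"ay":0,"az":0,"grip":50},{"tx":0,"ty":0,"tz":0,"ax":0,"ay":0,"az":0,"grip":50}]'; python3 plan.py 569 112.6 85 7.25
```

```text
t: 4.55
tcp_pos: [0.4341, 0.3074, 0.2803]
orientation: [3.134, 0.202, -0.003]
ft_force: [-0.0, -0.7, -2.7]
grip_width: 0.689
gripper_force: 20.0
turn [0.001 0.002 0.002] rows 1.0 | shift [1.093 2.102 0.318] rows 5.0 | grasp pt now [433.8 307.2 116.8] yaw 7.37 F [-0.  -0.7 -2.7] w 59.9 gf 20.0 t 4.55
```

```bash
python3 -m creep '[{"tx":0.18,"ty":0.35,"tz":0,"ax":0,"ay":0,"az":0,"grip":50},{"tx":0.18,"ty":0.35,"tz":0,"ax":0,"ay":0,"az":0,"grip":50},{"tx":0.18,"ty":0.35,"tz":0,"ax":0,"ay":0,"az":0,"grip":50},{"tx":0.18,"ty":0.35,"tz":0,"ax":0,"ay":0,"az":0,"grip":50},{"tx":0.18,"ty":0.35,"tz":0.1,"ax":0,"ay":0,"az":0,"grip":50},{"tx":0.18,"ty":0.35,"tz":0.2,"ax":0,"ay":0,"az":0,"grip":50},{"tx":0,"ty":0,"tz":0,"ax":0,"ay":0,"az":0,"grip":50},{"tx":0,"ty":0,"tz":0,"ax":0,"ay":0,"az":0,"grip":50},{"tx":0,"ty":0,"tz":0,"ax":0,"ay":0,"az":0,"grip":50}]'; python3 plan.py 569 112.6 72.3 7.25
```

```text
t: 5.45
tcp_pos: [0.5673, 0.1136, 0.25]
orientation: [-3.135, -0.201, 0.005]
ft_force: [0.3, 0.1, -1.9]
grip_width: 0.686
gripper_force: 20.0
turn [-0.001  0.003  0.001] rows 1.0 | shift [0.016 0.012 0.142] rows 1.0 | grasp pt now [566.8 113.6  86.5] yaw 7.32 F [ 0.3  0.1 -1.9] w 59.7 gf 20.0 t 5.45
```

```bash
python3 -m creep '[{"tx":0.016,"ty":0.012,"tz":0.06,"ax":0,"ay":0.002,"az":0,"grip":50},{"tx":0,"ty":0,"tz":0.05,"ax":0,"ay":0,"az":0,"grip":50},{"tx":0,"ty":0,"tz":0.03,"ax":0,"ay":0,"az":0,"grip":50},{"tx":0,"ty":0,"tz":0,"ax":0,"ay":0,"az":0,"grip":50},{"tx":0,"ty":0,"tz":0,"ax":0,"ay":0,"az":0,"grip":50}]'; python3 plan.py 569 112.6 72.3 7.25
```

```text
t: 5.95
tcp_pos: [0.5699, 0.1123, 0.2367]
orientation: [-3.135, -0.2, -0.003]
ft_force: [0.3, -0.2, -1.1]
grip_width: 0.691
gripper_force: 20.0
turn [ 0.    -0.002  0.001] rows 1.0 | shift [-0.009 -0.005  0.009] rows 1.0 | grasp pt now [570.3 112.3  73.2] yaw 7.29 F [ 0.3 -0.2 -1.1] w 60.1 gf 20.0 t 5.95
```

```bash
python3 -m creep '[{"tx":-0.008,"ty":0,"tz":0.012,"ax":0,"ay":0,"az":0,"grip":50},{"tx":0,"ty":0,"tz":0,"ax":0,"ay":0,"az":0,"grip":50},{"tx":0,"ty":0,"tz":0,"ax":0,"ay":0,"az":0,"grip":50}]'; python3 plan.py 569 112.6 72.3 7.25;  python3 - <<'E'
from h import *
save(env.snapshot("side"),"pl1.png",(200,160,340,290),5)
E
```

```text
t: 6.25
tcp_pos: [0.5695, 0.1119, 0.2358]
orientation: [-3.135, -0.199, -0.005]
ft_force: [0.3, -0.1, -1.0]
grip_width: 0.688
gripper_force: 20.0
turn [-0.    -0.003  0.   ] rows 1.0 | shift [-0.004 -0.008  0.   ] rows 1.0 | grasp pt now [569.9 112.   72.3] yaw 7.25 F [ 0.3 -0.1 -1. ] w 59.8 gf 20.0 t 6.25
```

View pics/pl1.png

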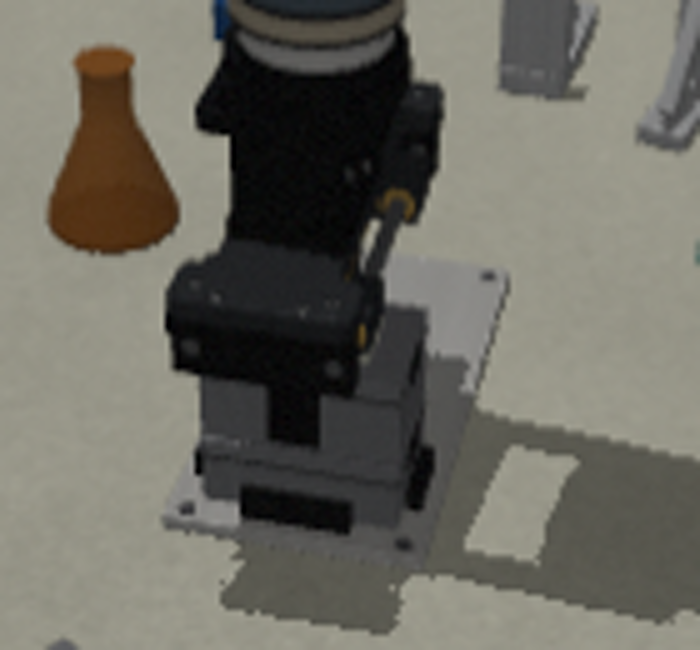

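The crop shows the tall case (200–425, 310–465) sitting on the clipped case (205–420, 450–520) and looking roughly flush. I'll press lightly, release, rise and measure.

```bash
python3 -m creep '[{"tx":0,"ty":0,"tz":0.012,"ax":0,"ay":0,"az":0,"grip":50},{"tx":0,"ty":0,"tz":0,"ax":0,"ay":0,"az":0,"grip":62},{"tx":0,"ty":0,"tz":0,"ax":0,"ay":0,"az":0,"grip":70},{"tx":0,"ty":0,"tz":0,"ax":0,"ay":0,"az":0,"grip":87},{"tx":0,"ty":0,"tz":0,"ax":0,"ay":0,"az":0,"grip":87},{"tx":0,"ty":0,"tz":0,"ax":0,"ay":0,"az":0,"grip":87},{"tx":0,"ty":0,"tz":-0.3,"ax":0,"ay":0,"az":0,"grip":87},{"tx":0,"ty":0,"tz":-0.45,"ax":0,"ay":0,"az":0,"grip":87},{"tx":-0.25,"ty":-0.25,"tz":-0.25,"ax":0,"ay":0,"az":0,"grip":87},{"tx":-0.3,"ty":-0.35,"tz":0,"ax":0,"ay":0,"az":0,"grip":87},{"tx":-0.3,"ty":-0.35,"tz":0,"ax":0,"ay":0,"az":0,"grip":87},{"tx":-0.3,"ty":-0.35,"tz":0,"ax":0,"ay":0,"az":0,"grip":87}]'; python3 -m creep '[{"tx":-0.3,"ty":-0.35,"tz":0,"ax":0,"ay":0,"az":0,"grip":87},{"tx":-0.3,"ty":-0.35,"tz":0,"ax":0,"ay":0,"az":-0.13,"grip":87}]';python3 - <<'E'
from h import *
t=env.snapshot("top"); d=env.snapshot("side")
print(label(t,(567,113),.088),label(d,(570,111.5),.088,lo=125))
save(t,"t2.png",k=1.42); save(d,"d2.png",(200,180,340,290),5)
E
python3 plan.py 586.5 311.5 120 -21
```

```text
t: 7.5
tcp_pos: [0.4373, 0.227, 0.3345]
orientation: [-3.135, -0.197, -0.005]
ft_force: [0.6, 1.2, -0.2]
grip_width: 1.002
gripper_force: 0.0
t: 7.7
tcp_pos: [0.3688, 0.289, 0.3341]
orientation: [-3.114, -0.416, -0.004]
ft_force: [-0.5, 0.2, -0.5]
grip_width: 0.998
gripper_force: 0.0
(array([567.9, 112. ]), (59.1, 37.5), 7.4) (array([570.6, 110.1]), (57.5, 37.2), 7.43)
turn [0.001 0.003 0.609] rows 5.0 | shift [ 1.989 -0.991  0.502] rows 5.0 | grasp pt now [364.9 290.1 170.2] yaw 15.52 F [-0.   0.3  0.2] w 86.6 gf 0.0 t 7.8
```

```bash
python3 -m creep '[{"tx":0.3,"ty":0.35,"tz":0,"ax":0,"ay":0,"az":0.138,"grip":87},{"tx":0.3,"ty":0.35,"tz":0,"ax":0,"ay":0,"az":0,"grip":87},{"tx":0.3,"ty":0.35,"tz":0,"ax":0,"ay":0,"az":0,"grip":87},{"tx":0.3,"ty":0.35,"tz":0,"ax":0,"ay":0,"az":0,"grip":87},{"tx":0.3,"ty":0.35,"tz":0,"ax":0,"ay":0,"az":0,"grip":87},{"tx":0.25,"ty":0.25,"tz":0.0,"ax":0,"ay":0,"az":0,"grip":87},{"tx":0,"ty":0,"tz":0,"ax":0,"ay":0,"az":0,"grip":87},{"tx":0,"ty":0,"tz":0,"ax":0,"ay":0,"az":0,"grip":87}]';python3 plan.py 569.9 112 73 7.25
```

```text
t: 8.6
tcp_pos: [0.5721, 0.1141, 0.3339]
orientation: [-3.136, -0.181, -0.002]
ft_force: [-0.6, -0.3, 0.2]
grip_width: 0.997
gripper_force: 0.0
turn [-0.    -0.001 -0.01 ] rows 1.0 | shift [-0.025  0.018  0.974] rows 3.0 | grasp pt now [572.3 114.2 170.4] yaw 6.62 F [-0.6 -0.3  0.2] w 86.7 gf 0.0 t 8.6
```

View pics/d2.png

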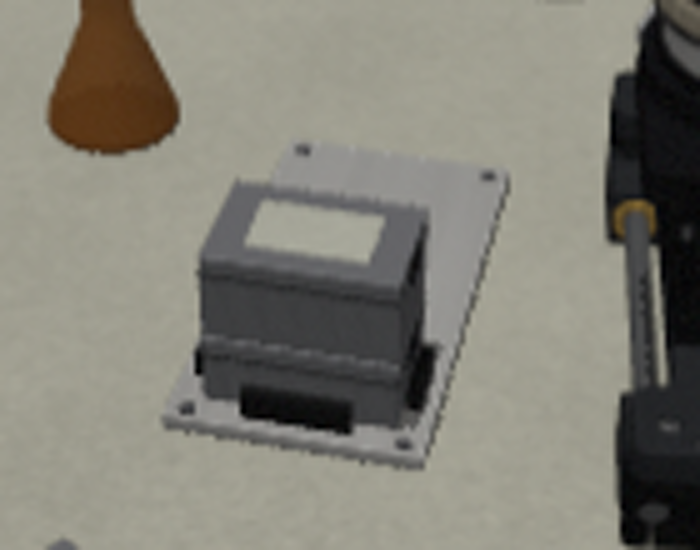

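The crop shows a thin bright ledge along the joint at (210–395, 345–370). The tall case is set back about 1.5 mm, which agrees with the measurement, so I'll regrip and shift it.

```bash
python3 -m creep '[{"tx":-0.025,"ty":0.018,"tz":0.3,"ax":0,"ay":0,"az":-0.01,"grip":87},{"tx":0,"ty":0,"tz":0.35,"ax":0,"ay":0,"az":0,"grip":87},{"tx":0,"ty":0,"tz":0.3,"ax":0,"ay":0,"az":0,"grip":87},{"tx":0,"ty":0,"tz":0,"ax":0,"ay":0,"az":0,"grip":87},{"tx":0,"ty":0,"tz":0,"ax":0,"ay":0,"az":0,"grip":75},{"tx":0,"ty":0,"tz":0,"ax":0,"ay":0,"az":0,"grip":66},{"tx":0,"ty":0,"tz":0,"ax":0,"ay":0,"az":0,"grip":50},{"tx":0,"ty":0,"tz":0,"ax":0,"ay":0,"az":0,"grip":50},{"tx":0,"ty":0,"tz":0,"ax":0,"ay":0,"az":0,"grip":50},{"tx":0,"ty":0,"tz":0,"ax":0,"ay":0,"az":0,"grip":50}]' 15;python3 plan.py 569.0 113.5 73 7.25
```

```text
t: 9.6
tcp_pos: [0.5701, 0.1133, 0.2407]
orientation: [3.135, 0.203, 0.007]
ft_force: [-1.0, -0.9, 6.3]
grip_width: 0.686
gripper_force: 15.0
turn [ 0.    -0.004  0.003] rows 1.0 | shift [-0.011 -0.003  0.042] rows 1.0 | grasp pt now [570.9 113.3  77.2] yaw 7.4 F [-1.  -0.9  6.3] w 59.7 gf 15.0 t 9.6
```

```bash
python3 -m creep '[{"tx":0,"ty":0,"tz":-0.06,"ax":0,"ay":0,"az":0,"grip":50},{"tx":-0.008,"ty":-0.003,"tz":0,"ax":0,"ay":0,"az":0,"grip":50},{"tx":0,"ty":0,"tz":0,"ax":0,"ay":0,"az":0,"grip":50},{"tx":0,"ty":0,"tz":0,"ax":0,"ay":0,"az":0,"grip":50}]' 15;python3 plan.py 570.1 113.6 77 7.25
```

```text
t: 10.0
tcp_pos: [0.5685, 0.1136, 0.245]
orientation: [-3.135, -0.202, -0.002]
ft_force: [0.2, -0.5, -1.8]
grip_width: 0.687
gripper_force: 15.0
turn [-0.    -0.001  0.002] rows 1.0 | shift [0.016 0.002 0.045] rows 1.0 | grasp pt now [568.7 113.6  81.5] yaw 7.38 F [ 0.2 -0.5 -1.8] w 59.8 gf 15.0 t 10.0
```

```bash
python3 -m creep '[{"tx":0.010,"ty":0,"tz":0.03,"ax":0,"ay":0,"az":0.002,"grip":50},{"tx":0,"ty":0,"tz":0.02,"ax":0,"ay":0,"az":0,"grip":50},{"tx":0,"ty":0,"tz":0,"ax":0,"ay":0,"az":0,"grip":50},{"tx":0,"ty":0,"tz":0,"ax":0,"ay":0,"az":0,"grip":62},{"tx":0,"ty":0,"tz":0,"ax":0,"ay":0,"az":0,"grip":70},{"tx":0,"ty":0,"tz":0,"ax":0,"ay":0,"az":0,"grip":87},{"tx":0,"ty":0,"tz":0,"ax":0,"ay":0,"az":0,"grip":87},{"tx":0,"ty":0,"tz":-0.3,"ax":0,"ay":0,"az":0,"grip":87},{"tx":0,"ty":0,"tz":-0.45,"ax":0,"ay":0,"az":0.14,"grip":87},{"tx":0,"ty":-0.45,"tz":0,"ax":0,"ay":0,"az":0.14,"grip":87},{"tx":0,"ty":-0.45,"tz":0,"ax":0,"ay":0,"az":0.14,"grip":87}]'; python3 -m creep '[{"tx":-0.15,"ty":-0.45,"tz":0,"ax":0,"ay":0,"az":0.05,"grip":87},{"tx":-0.15,"ty":-0.45,"tz":0,"ax":0,"ay":0,"az":0,"grip":87},{"tx":-0.15,"ty":-0.45,"tz":0,"ax":0,"ay":0,"az":0,"grip":87},{"tx":0,"ty":-0.2,"tz":0,"ax":0,"ay":0,"az":0,"grip":87},{"tx":0,"ty":0,"tz":0,"ax":0,"ay":0,"az":0,"grip":87}]';python3 - <<'E'
from h import *
t=env.snapshot("top"); d=env.snapshot("side")
print(label(d,(570,111.5),.088,lo=125));
try: print(label(t,(567,113),.088))
except Exception as e: print(e)
save(d,"d3.png",(200,180,340,290),5)
E
python3 plan.py 586.5 311.5 120 -21
```

```text
t: 11.1
tcp_pos: [0.5782, 0.2019, 0.3174]
orientation: [-3.1, 0.499, -0.007]
ft_force: [0.3, 0.6, -0.8]
grip_width: 1.003
gripper_force: 0.0
t: 11.6
tcp_pos: [0.5881, 0.3662, 0.3152]
orientation: [-3.089, 0.559, -0.006]
ft_force: [0.7, -0.7, -0.1]
grip_width: 1.001
gripper_force: 0.0
(array([569. , 111.8]), (57.3, 38.1), 7.51)
(array([567. , 113.7]), (59.0, 37.6), 7.58)
turn [ 0.    -0.001  0.005] rows 1.0 | shift [0.172 0.485 0.314] rows 2.0 | grasp pt now [588.  362.8 151.4] yaw -20.71 F [-0.4 -0.   0.9] w 87.1 gf 0.0 t 11.7
```

```bash
python3 -m creep '[{"tx":0.086,"ty":0.24,"tz":0.15,"ax":0,"ay":0,"az":0.005,"grip":87},{"tx":0.086,"ty":0.24,"tz":0.15,"ax":0,"ay":0,"az":0,"grip":87},{"tx":0,"ty":0,"tz":0,"ax":0,"ay":0,"az":0,"grip":87},{"tx":0,"ty":0,"tz":0,"ax":0,"ay":0,"az":0,"grip":87}]';python3 plan.py 587.0 312.3 23 -21
```

```text
t: 12.1
tcp_pos: [0.5874, 0.3101, 0.2853]
orientation: [-3.088, 0.579, -0.001]
ft_force: [0.0, 0.4, -0.2]
grip_width: 1.001
gripper_force: 0.0
turn [-0.    -0.001 -0.004] rows 1.0 | shift [-0.012 -0.019  0.988] rows 3.0 | grasp pt now [587.6 310.1 121.8] yaw -21.24 F [ 0.   0.4 -0.2] w 87.1 gf 0.0 t 12.1
```

```bash
python3 -m creep '[{"tx":-0.01,"ty":-0.019,"tz":0.3,"ax":0,"ay":0,"az":-0.004,"grip":87},{"tx":0,"ty":0,"tz":0.35,"ax":0,"ay":0,"az":0,"grip":87},{"tx":0,"ty":0,"tz":0.3,"ax":0,"ay":0,"az":0,"grip":87},{"tx":0,"ty":0,"tz":0,"ax":0,"ay":0,"az":0,"grip":80},{"tx":0,"ty":0,"tz":0,"ax":0,"ay":0,"az":0,"grip":72},{"tx":0,"ty":0,"tz":0,"ax":0,"ay":0,"az":0,"grip":64},{"tx":0,"ty":0,"tz":0,"ax":0,"ay":0,"az":0,"grip":50},{"tx":0,"ty":0,"tz":0,"ax":0,"ay":0,"az":0,"grip":50},{"tx":0,"ty":0,"tz":0,"ax":0,"ay":0,"az":0,"grip":50},{"tx":0,"ty":0,"tz":0,"ax":0,"ay":0,"az":0,"grip":50}]' 15;python3 plan.py 587.0 312.3 23 -21
```

```text
t: 13.1
tcp_pos: [0.5879, 0.3142, 0.1926]
orientation: [-3.088, 0.567, -0.007]
ft_force: [-0.3, -0.5, 6.5]
grip_width: 0.69
gripper_force: 15.0
turn [-0.002 -0.004  0.003] rows 1.0 | shift [-0.001  0.021  0.061] rows 1.0 | grasp pt now [588.7 314.4  29.1] yaw -20.8 F [-0.3 -0.5  6.5] w 60.0 gf 15.0 t 13.1
```

```bash
python3 -m creep '[{"tx":0,"ty":0,"tz":-0.2,"ax":0,"ay":0,"az":0,"grip":50},{"tx":0,"ty":0,"tz":-0.4,"ax":0,"ay":0,"az":0,"grip":50},{"tx":0,"ty":0,"tz":-0.4,"ax":0,"ay":0,"az":0,"grip":50},{"tx":0,"ty":0,"tz":-0.2,"ax":0,"ay":0,"az":-0.117,"grip":50},{"tx":0,"ty":0,"tz":0,"ax":0,"ay":0,"az":-0.117,"grip":50},{"tx":0,"ty":0,"tz":0,"ax":0,"ay":0,"az":-0.117,"grip":50},{"tx":0,"ty":0,"tz":0,"ax":0,"ay":0,"az":-0.117,"grip":50},{"tx":0,"ty":0,"tz":0,"ax":0,"ay":0,"az":0,"grip":50},{"tx":0,"ty":0,"tz":0,"ax":0,"ay":0,"az":0,"grip":50}]' ;python3 plan.py 569.0 113.5 130 7.25
```

```text
t: 14.0
tcp_pos: [0.5868, 0.3142, 0.3105]
orientation: [-3.135, -0.195, -0.003]
ft_force: [0.3, -0.2, -2.0]
grip_width: 0.69
gripper_force: 15.0
turn [-0.    -0.002 -0.002] rows 1.0 | shift [-0.429  1.968  0.17 ] rows 5.0 | grasp pt now [587.1 314.3 147. ] yaw 7.12 F [ 0.3 -0.2 -2. ] w 60.0 gf 15.0 t 14.0
```

```bash
python3 -m creep '[{"tx":-0.0715,"ty":0.328,"tz":0,"ax":0,"ay":0,"az":-0.002,"grip":50},{"tx":-0.0715,"ty":0.328,"tz":0,"ax":0,"ay":0,"az":0,"grip":50},{"tx":-0.0715,"ty":0.328,"tz":0,"ax":0,"ay":0,"az":0,"grip":50},{"tx":-0.0715,"ty":0.328,"tz":0,"ax":0,"ay":0,"az":0,"grip":50},{"tx":-0.0715,"ty":0.328,"tz":0.1,"ax":0,"ay":0,"az":0,"grip":50},{"tx":-0.0715,"ty":0.328,"tz":0.1,"ax":0,"ay":0,"az":0,"grip":50},{"tx":0,"ty":0,"tz":0,"ax":0,"ay":0,"az":0,"grip":50},{"tx":0,"ty":0,"tz":0,"ax":0,"ay":0,"az":0,"grip":50},{"tx":0,"ty":0,"tz":0,"ax":0,"ay":0,"az":0,"grip":50}]' ;python3 plan.py 569.0 113.5 117.5 7.25
```

```text
t: 14.9
tcp_pos: [0.57, 0.1141, 0.2907]
orientation: [-3.135, -0.202, -0.005]
ft_force: [-0.1, 0.3, -2.7]
grip_width: 0.689
gripper_force: 15.0
turn [-0.    -0.003  0.002] rows 1.0 | shift [-0.011  0.005  0.097] rows 1.0 | grasp pt now [570.5 114.3 127.2] yaw 7.36 F [-0.1  0.3 -2.7] w 59.9 gf 15.0 t 14.9
```

```bash
python3 -m creep '[{"tx":-0.008,"ty":0.005,"tz":0.05,"ax":0,"ay":0,"az":0.001,"grip":50},{"tx":0,"ty":0,"tz":0.03,"ax":0,"ay":0,"az":0,"grip":50},{"tx":0,"ty":0,"tz":0.015,"ax":0,"ay":0,"az":0,"grip":50},{"tx":0,"ty":0,"tz":0,"ax":0,"ay":0,"az":0,"grip":50},{"tx":0,"ty":0,"tz":0,"ax":0,"ay":0,"az":0,"grip":50}]' ;python3 plan.py 569.0 113.5 117.5 7.25
```

```text
t: 15.4
tcp_pos: [0.569, 0.1131, 0.2808]
orientation: [-3.135, -0.201, -0.003]
ft_force: [0.1, 0.0, -2.0]
grip_width: 0.685
gripper_force: 15.0
turn [ 0.    -0.002  0.002] rows 1.0 | shift [ 0.001 -0.004 -0.002] rows 1.0 | grasp pt now [569.3 113.2 117.3] yaw 7.35 F [ 0.1  0.  -2. ] w 59.6 gf 15.0 t 15.4
```

Lower the last bit until the load comes off, then release.

```bash
python3 -m creep '[{"tx":0,"ty":0,"tz":0.01,"ax":0,"ay":0,"az":0,"grip":50},{"tx":0,"ty":0,"tz":0.01,"ax":0,"ay":0,"az":0,"grip":50},{"tx":0,"ty":0,"tz":0,"ax":0,"ay":0,"az":0,"grip":50},{"tx":0,"ty":0,"tz":0,"ax":0,"ay":0,"az":0,"grip":50}]' ;python3 plan.py 569.0 113.5 117.5 7.25
```

```text
t: 15.8
tcp_pos: [0.569, 0.113, 0.2805]
orientation: [-3.135, -0.201, -0.005]
ft_force: [-3.6, 0.2, 8.5]
grip_width: 0.689
gripper_force: 15.0
turn [-0.    -0.003  0.001] rows 1.0 | shift [ 0.001 -0.005 -0.005] rows 1.0 | grasp pt now [569.5 113.1 117. ] yaw 7.32 F [-3.6  0.2  8.5] w 60.0 gf 15.0 t 15.8
```

```bash
python3 -m creep '[{"tx":0,"ty":0,"tz":-0.01,"ax":0,"ay":0,"az":0,"grip":50},{"tx":0,"ty":0,"tz":0,"ax":0,"ay":0,"az":0,"grip":62},{"tx":0,"ty":0,"tz":0,"ax":0,"ay":0,"az":0,"grip":70},{"tx":0,"ty":0,"tz":0,"ax":0,"ay":0,"az":0,"grip":87},{"tx":0,"ty":0,"tz":0,"ax":0,"ay":0,"az":0,"grip":87},{"tx":0,"ty":0,"tz":-0.3,"ax":0,"ay":0,"az":0,"grip":87},{"tx":0,"ty":0,"tz":-0.45,"ax":0,"ay":0,"az":0,"grip":87},{"tx":0,"ty":0.3,"tz":-0.3,"ax":0,"ay":0,"az":0,"grip":87},{"tx":0,"ty":0.46,"tz":0,"ax":0,"ay":0,"az":0,"grip":87},{"tx":0,"ty":0.46,"tz":0,"ax":0,"ay":0,"az":0,"grip":87},{"tx":0,"ty":0.46,"tz":0,"ax":0,"ay":0,"az":0,"grip":87},{"tx":0,"ty":0.46,"tz":0,"ax":0,"ay":0,"az":0,"grip":87}]'; python3 -m creep '[{"tx":0,"ty":0.46,"tz":0,"ax":0,"ay":0,"az":0,"grip":87},{"tx":0,"ty":0.46,"tz":0,"ax":0,"ay":0,"az":0,"grip":87},{"tx":0,"ty":0,"tz":0,"ax":0,"ay":0,"az":-0.14,"grip":87},{"tx":0,"ty":0,"tz":0,"ax":0,"ay":0,"az":-0.14,"grip":87},{"tx":0,"ty":0,"tz":0,"ax":0,"ay":0,"az":-0.14,"grip":87},{"tx":0,"ty":0,"tz":0,"ax":0,"ay":0,"az":-0.14,"grip":87},{"tx":0,"ty":0,"tz":0,"ax":0,"ay":0,"az":-0.14,"grip":87},{"tx":0,"ty":0,"tz":0,"ax":0,"ay":0,"az":-0.14,"grip":87},{"tx":0,"ty":0,"tz":0,"ax":0,"ay":0,"az":-0.14,"grip":87},{"tx":0,"ty":0,"tz":0,"ax":0,"ay":0,"az":-0.14,"grip":87},{"tx":0,"ty":0,"tz":0,"ax":0,"ay":0,"az":-0.14,"grip":87},{"tx":0,"ty":0,"tz":0,"ax":0,"ay":0,"az":-0.14,"grip":87}]';python3 - <<'E'
from h import *
t=env.snapshot("top"); d=env.snapshot("side")
print(label(d,(570,111.5),.118,lo=125));
try: print(label(t,(567,113),.118))
except Exception as e: print(e)
save(d,"d4.png",(200,160,340,280),5); save(t,"t4.png",k=1.42)
E
python3 plan.py 578 -328 150 92
```

```text
t: 17.0
tcp_pos: [0.596, -0.1011, 0.385]
orientation: [-3.135, -0.201, -0.004]
ft_force: [0.7, 0.5, 0.5]
grip_width: 0.998
gripper_force: 0.0
t: 18.2
tcp_pos: [0.6077, -0.1906, 0.3845]
orientation: [2.188, 2.253, 0.002]
ft_force: [0.8, 0.1, 0.1]
grip_width: 0.996
gripper_force: 0.0
(array([569.3, 111. ]), (55.7, 34.2), 7.04)
(array([570.5, 120.8]), (103.3, 102.3), -88.78)
turn [ 0.002 -0.    -0.011] rows 1.0 | shift [-1.363 -0.345  0.711] rows 4.0 | grasp pt now [ 607.9 -190.5  221.1] yaw 91.31 F [-0.  -0.   0.8] w 86.9 gf 0.0 t 18.3
```

View pics/d4.png

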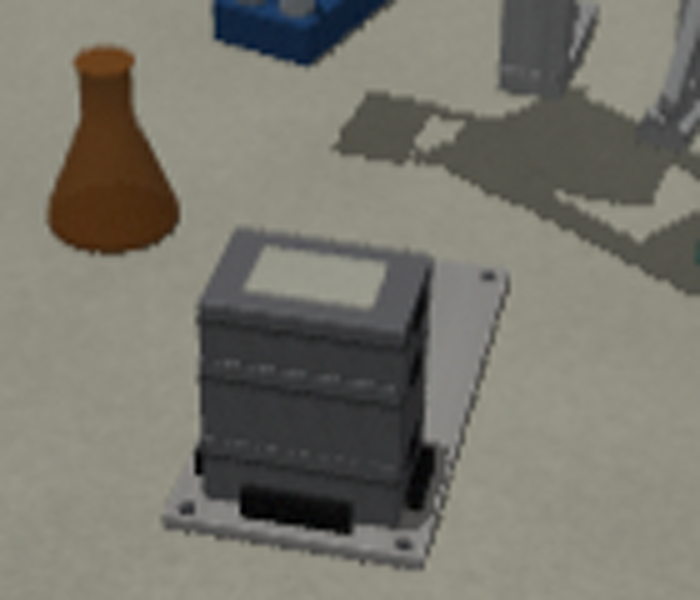

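The column looks flush, and the side-view label is within 0.6 mm of the clipped case's. Now for the square.

```bash
python3 -m creep '[{"tx":-0.34,"ty":-0.08,"tz":0.18,"ax":0,"ay":0,"az":-0.011,"grip":60},{"tx":-0.34,"ty":-0.08,"tz":0.18,"ax":0,"ay":0,"az":0,"grip":60},{"tx":-0.34,"ty":-0.08,"tz":0.18,"ax":0,"ay":0,"az":0,"grip":60},{"tx":-0.34,"ty":-0.1,"tz":0.18,"ax":0,"ay":0,"az":0,"grip":60},{"tx":0,"ty":0,"tz":0,"ax":0,"ay":0,"az":0,"grip":60},{"tx":0,"ty":0,"tz":0,"ax":0,"ay":0,"az":0,"grip":60}]';python3 plan.py 579 -326 61 92.3
python3 - <<'E'
from h import *
d=env.snapshot("side"); t=env.snapshot("top")
try: print(label(t,(567,113),.118,lo=75),label(t,(567,113),.118,lo=85))
except Exception as e: print(e)
save(d,"d5.png",(260,90,400,195),5)
E
```

```text
t: 18.9
tcp_pos: [0.5778, -0.3284, 0.3119]
orientation: [-2.187, -2.254, -0.003]
ft_force: [0.4, 0.8, -0.2]
grip_width: 0.691
gripper_force: 0.0
turn [ 0.001 -0.002 -0.009] rows 1.0 | shift [0.023 0.013 0.874] rows 2.0 | grasp pt now [ 577.9 -328.   148.4] yaw 91.73 F [ 0.4  0.8 -0.2] w 60.2 gf 0.0 t 18.9
(array([566.7, 112.9]), (60.0, 38.2), 7.51) (array([566.6, 113. ]), (57.0, 35.0), 7.32)
```

View pics/d5.png

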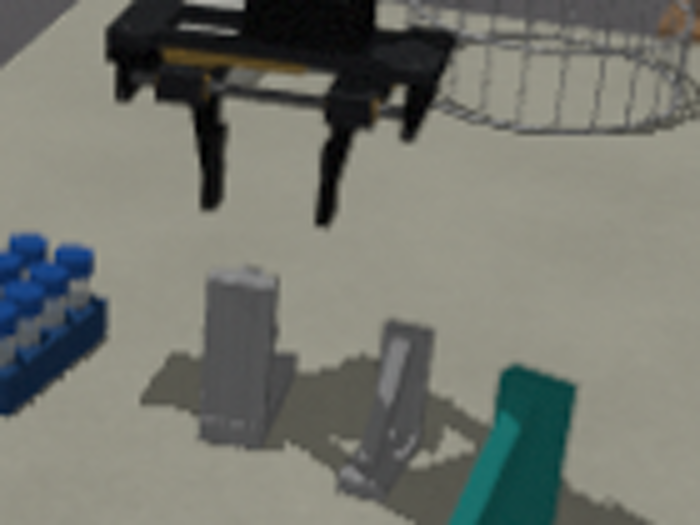

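The crop shows the fingers (210,205) and (325,220) straddling the grey square (240,350). The small look-alike at (390,410) and the rack are clear.

```bash
python3 -m creep '[{"tx":0.02,"ty":0.013,"tz":0.3,"ax":0,"ay":0,"az":-0.009,"grip":60},{"tx":0,"ty":0,"tz":0.3,"ax":0,"ay":0,"az":0,"grip":60},{"tx":0,"ty":0,"tz":0.25,"ax":0,"ay":0,"az":0,"grip":60},{"tx":0,"ty":0,"tz":0,"ax":0,"ay":0,"az":0,"grip":50},{"tx":0,"ty":0,"tz":0,"ax":0,"ay":0,"az":0,"grip":40},{"tx":0,"ty":0,"tz":0,"ax":0,"ay":0,"az":0,"grip":30},{"tx":0,"ty":0,"tz":0,"ax":0,"ay":0,"az":0,"grip":20},{"tx":0,"ty":0,"tz":0,"ax":0,"ay":0,"az":0,"grip":5},{"tx":0,"ty":0,"tz":0,"ax":0,"ay":0,"az":0,"grip":5},{"tx":0,"ty":0,"tz":0,"ax":0,"ay":0,"az":0,"grip":5},{"tx":0,"ty":0,"tz":0,"ax":0,"ay":0,"az":0,"grip":5}]' 60;python3 plan.py 579 -326 61 92.3
```

```text
t: 20.1
tcp_pos: [0.5797, -0.3257, 0.2283]
orientation: [2.171, 2.269, 0.002]
ft_force: [-0.3, -0.5, 2.5]
grip_width: 0.159
gripper_force: 60.0
turn [0.002 0.    0.004] rows 1.0 | shift [-0.003 -0.007  0.038] rows 1.0 | grasp pt now [ 580.  -325.7   64.8] yaw 92.52 F [-0.3 -0.5  2.5] w 13.8 gf 60.0 t 20.1
```

```bash
python3 -m creep '[{"tx":0,"ty":0,"tz":-0.2,"ax":0,"ay":0,"az":0,"grip":5},{"tx":0,"ty":0,"tz":-0.4,"ax":0,"ay":0,"az":0,"grip":5},{"tx":0,"ty":0,"tz":-0.2,"ax":0,"ay":0,"az":-0.04,"grip":5},{"tx":0,"ty":0,"tz":0,"ax":0,"ay":0,"az":-0.039,"grip":5},{"tx":0,"ty":0,"tz":0,"ax":0,"ay":0,"az":0,"grip":5},{"tx":0,"ty":0,"tz":0,"ax":0,"ay":0,"az":0,"grip":5}]';python3 plan.py 582.5 7 95 97.25;python3 - <<'E'
from h import *
d=env.snapshot("side"); t=env.snapshot("top")
save(d,"d6.png",(230,60,390,190),5); save(t,"t6.png",(360,170,500,275),5)
E
```

```text
t: 20.7
tcp_pos: [0.5789, -0.3251, 0.3062]
orientation: [-2.076, -2.355, -0.002]
ft_force: [0.4, 0.1, -3.9]
grip_width: 0.157
gripper_force: 60.0
turn [-0.    -0.002 -0.001] rows 1.0 | shift [3.29  0.455 0.477] rows 7.0 | grasp pt now [ 578.8 -324.8  142.7] yaw 97.22 F [ 0.4  0.1 -3.9] w 13.7 gf 60.0 t 20.7
```

View pics/d6.png

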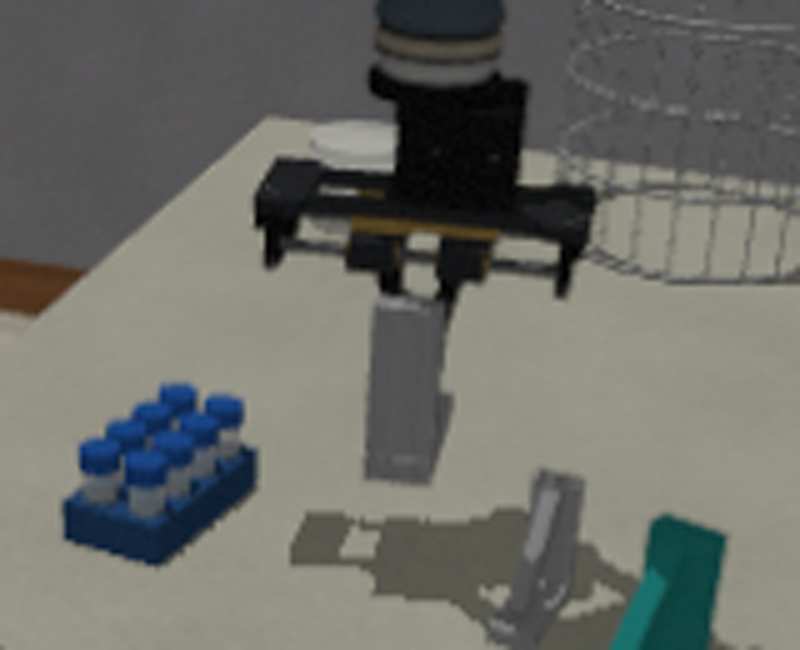

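The square is held upright, with its blade at (405,390) and the foot clear of the bench. Carrying it over to the plate.

```bash
python3 -m creep '[{"tx":0.3,"ty":0.045,"tz":0,"ax":0,"ay":0,"az":0,"grip":5},{"tx":0.46,"ty":0.065,"tz":0,"ax":0,"ay":0,"az":0,"grip":5},{"tx":0.46,"ty":0.065,"tz":0,"ax":0,"ay":0,"az":0,"grip":5},{"tx":0.46,"ty":0.065,"tz":0,"ax":0,"ay":0,"az":0,"grip":5},{"tx":0.46,"ty":0.065,"tz":0,"ax":0,"ay":0,"az":0,"grip":5},{"tx":0.46,"ty":0.065,"tz":0.1,"ax":0,"ay":0,"az":0,"grip":5},{"tx":0.4,"ty":0.06,"tz":0.15,"ax":0,"ay":0,"az":0,"grip":5},{"tx":0.28,"ty":0.03,"tz":0.15,"ax":0,"ay":0,"az":0,"grip":5},{"tx":0,"ty":0,"tz":0,"ax":0,"ay":0,"az":0,"grip":5},{"tx":0,"ty":0,"tz":0,"ax":0,"ay":0,"az":0,"grip":5},{"tx":0,"ty":0,"tz":0,"ax":0,"ay":0,"az":0,"grip":5}]';python3 plan.py 582.5 7 78 97.25;python3 - <<'E'
from h import *
d=env.snapshot("side")
save(d,"d7.png",(210,110,350,230),5)
E
```

```text
t: 21.9
tcp_pos: [0.5843, 0.0047, 0.268]
orientation: [2.075, 2.355, 0.003]
ft_force: [-0.1, 0.2, -5.1]
grip_width: 0.152
gripper_force: 60.0
turn [ 0.003  0.001 -0.   ] rows 1.0 | shift [ 0.025 -0.015  0.265] rows 1.0 | grasp pt now [584.8   4.7 104.5] yaw 97.22 F [-0.1  0.2 -5.1] w 13.2 gf 60.0 t 21.9
```

View pics/d7.png

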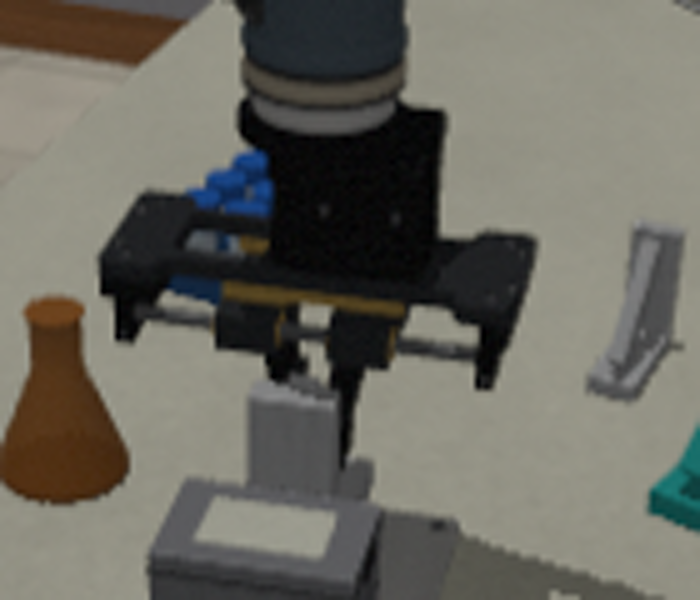

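The square hangs behind the column, with its blade at (293,440), and roughly centred. Lowering it to the plate.

```bash
python3 -m creep '[{"tx":0,"ty":-0.015,"tz":0.15,"ax":0,"ay":0,"az":0,"grip":5},{"tx":0,"ty":0,"tz":0.08,"ax":0,"ay":0,"az":0,"grip":5},{"tx":0,"ty":0,"tz":0.03,"ax":0,"ay":0,"az":0,"grip":5},{"tx":0,"ty":0,"tz":0.02,"ax":0,"ay":0,"az":0,"grip":5},{"tx":0,"ty":0,"tz":0.0,"ax":0,"ay":0,"az":0,"grip":5},{"tx":0,"ty":0,"tz":0,"ax":0,"ay":0,"az":0,"grip":5}]';python3 plan.py 579.7 29.2 73 97.25
```

```text
t: 22.55
tcp_pos: [0.5825, 0.0053, 0.2402]
orientation: [2.075, 2.356, 0.003]
ft_force: [1.5, 0.3, -3.6]
grip_width: 0.153
gripper_force: 60.0
turn [0.003 0.    0.   ] rows 1.0 | shift [0.241 0.002 0.037] rows 1.0 | grasp pt now [583.    5.3  76.7] yaw 97.26 F [ 1.5  0.3 -3.6] w 13.3 gf 60.0 t 22.55
```

```bash
python3 -m creep '[{"tx":0,"ty":0,"tz":0.012,"ax":0,"ay":0,"az":0,"grip":5},{"tx":0,"ty":0,"tz":0.012,"ax":0,"ay":0,"az":0,"grip":5},{"tx":0,"ty":0,"tz":0,"ax":0,"ay":0,"az":0,"grip":5}]'; python3 -m creep '[{"tx":0,"ty":0,"tz":0.01,"ax":0,"ay":0,"az":0,"grip":5},{"tx":0,"ty":0,"tz":0,"ax":0,"ay":0,"az":0,"grip":5}]';python3 plan.py 579.7 29.2 73 97.25
```

```text
t: 22.85
tcp_pos: [0.5822, 0.0055, 0.2374]
orientation: [2.075, 2.357, 0.002]
ft_force: [-0.1, 0.4, -4.4]
grip_width: 0.156
gripper_force: 60.0
t: 23.05
tcp_pos: [0.5823, 0.0055, 0.2363]
orientation: [2.075, 2.357, 0.002]
ft_force: [-0.6, 0.3, -4.4]
grip_width: 0.152
gripper_force: 60.0
turn [ 0.002 -0.     0.   ] rows 1.0 | shift [ 0.238  0.004 -0.002] rows 1.0 | grasp pt now [582.6   5.5  72.8] yaw 97.27 F [-0.6  0.3 -4.4] w 13.2 gf 60.0 t 23.05
```

```bash
python3 -m creep '[{"tx":0,"ty":0,"tz":0.01,"ax":0,"ay":0,"az":0,"grip":5},{"tx":0,"ty":0,"tz":0,"ax":0,"ay":0,"az":0,"grip":5}]'; python3 -m creep '[{"tx":0,"ty":0,"tz":0.01,"ax":0,"ay":0,"az":0,"grip":5},{"tx":0,"ty":0,"tz":0,"ax":0,"ay":0,"az":0,"grip":5}]';python3 plan.py 579.7 29.2 73 97.25
```

```text
t: 23.25
tcp_pos: [0.5823, 0.0055, 0.2362]
orientation: [2.075, 2.357, 0.003]
ft_force: [-1.5, -0.8, 4.0]
grip_width: 0.157
gripper_force: 60.0
t: 23.45
tcp_pos: [0.5823, 0.0054, 0.2362]
orientation: [2.075, 2.356, 0.003]
ft_force: [-2.5, 0.6, 9.2]
grip_width: 0.154
gripper_force: 60.0
turn [0.003 0.    0.   ] rows 1.0 | shift [ 0.239  0.004 -0.003] rows 1.0 | grasp pt now [582.7   5.4  72.7] yaw 97.27 F [-2.5  0.6  9.2] w 13.4 gf 60.0 t 23.45
```

```bash
python3 -m creep '[{"tx":0,"ty":0,"tz":-0.012,"ax":0,"ay":0,"az":0,"grip":5},{"tx":0.06,"ty":0,"tz":0,"ax":0,"ay":0,"az":0,"grip":5},{"tx":0.06,"ty":0,"tz":0,"ax":0,"ay":0,"az":0,"grip":5},{"tx":0.05,"ty":0.004,"tz":0,"ax":0,"ay":0,"az":0,"grip":5},{"tx":0.03,"ty":0,"tz":0,"ax":0,"ay":0,"az":0,"grip":5},{"tx":0,"ty":0,"tz":0,"ax":0,"ay":0,"az":0,"grip":5},{"tx":0,"ty":0,"tz":0,"ax":0,"ay":0,"az":0,"grip":5}]';python3 plan.py 579.7 29.2 73 97.25
```

```text
t: 24.15
tcp_pos: [0.581, 0.0256, 0.2363]
orientation: [2.074, 2.355, 0.006]
ft_force: [1.1, -3.2, 4.3]
grip_width: 0.16
gripper_force: 60.0
turn [0.005 0.    0.   ] rows 1.0 | shift [ 0.037 -0.008 -0.002] rows 1.0 | grasp pt now [581.8  25.7  72.8] yaw 97.27 F [ 1.1 -3.2  4.3] w 13.9 gf 60.0 t 24.15
```

```bash
python3 -m creep '[{"tx":0.01,"ty":-0.008,"tz":0,"ax":0,"ay":0,"az":0,"grip":5},{"tx":0.01,"ty":0,"tz":0,"ax":0,"ay":0,"az":0,"grip":5},{"tx":0,"ty":0,"tz":0,"ax":0,"ay":0,"az":0,"grip":5}]';python3 -m creep '[{"tx":0.01,"ty":0,"tz":0,"ax":0,"ay":0,"az":0,"grip":5},{"tx":0,"ty":0,"tz":0,"ax":0,"ay":0,"az":0,"grip":5}]';python3 -m creep '[{"tx":0.01,"ty":0,"tz":0,"ax":0,"ay":0,"az":0,"grip":5},{"tx":0,"ty":0,"tz":0,"ax":0,"ay":0,"az":0,"grip":5}]';python3 plan.py 579.7 29.2 73 97.25
```

```text
t: 24.45
tcp_pos: [0.5802, 0.0269, 0.2363]
orientation: [2.073, 2.354, 0.005]
ft_force: [1.8, -4.3, 5.4]
grip_width: 0.158
gripper_force: 60.0
t: 24.65
tcp_pos: [0.5801, 0.0275, 0.2363]
orientation: [2.072, 2.354, 0.004]
ft_force: [2.1, -6.5, 4.5]
grip_width: 0.156
gripper_force: 60.0
t: 24.85
tcp_pos: [0.5801, 0.0278, 0.2364]
orientation: [2.071, 2.354, 0.003]
ft_force: [1.0, -10.5, 5.4]
grip_width: 0.155
gripper_force: 60.0
turn [0.005 0.003 0.001] rows 1.0 | shift [ 0.014 -0.002 -0.001] rows 1.0 | grasp pt now [581.1  27.3  72.9] yaw 97.31 F [  1.  -10.5   5.4] w 13.5 gf 60.0 t 24.85
```

```bash
python3 -m creep '[{"tx":0.005,"ty":0,"tz":0.01,"ax":0,"ay":0,"az":0,"grip":5},{"tx":0,"ty":0,"tz":0,"ax":0,"ay":0,"az":0,"grip":5},{"tx":0,"ty":0,"tz":0,"ax":0,"ay":0,"az":0,"grip":5},{"tx":0,"ty":0,"tz":0,"ax":0,"ay":0,"az":0,"grip":5}]';python3 plan.py 579.7 29.2 73 97.25;python3 - <<'E'
from h import *
d=env.snapshot("side");t=env.snapshot("top"); print(label(d,(569,111),.118,lo=125), env.sense()["moment"])
try: print(label(t,(567,113),.118,lo=85))
except Exception as e: print(e)
a=cv2.resize(d["pixels"][150:280,210:340],None,fx=3,fy=3,interpolation=2); b=cv2.resize(t["pixels"][160:290,200:330],None,fx=3,fy=3,interpolation=2)
cv2.imwrite("pics/f8.png",np.hstack([a,np.clip(b*1.5,0,255).astype(np.uint8)])[...,::-1])
E
```

```text
t: 25.25
tcp_pos: [0.5801, 0.0279, 0.2363]
orientation: [2.071, 2.353, 0.003]
ft_force: [0.9, -11.1, 11.2]
grip_width: 0.15
gripper_force: 60.0
turn [0.006 0.004 0.001] rows 1.0 | shift [ 0.014 -0.003 -0.002] rows 1.0 | grasp pt now [581.2  27.3  72.8] yaw 97.31 F [  0.9 -11.1  11.2] w 13.0 gf 60.0 t 25.25
(array([569.2, 111.6]), (56.8, 35.2), 7.09) [-1.78645438  0.0642923  -0.01329208]
centre not on label
```

View pics/f8.png

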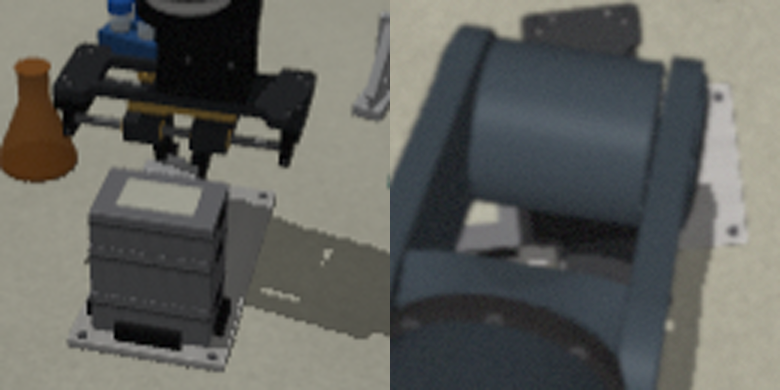

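In the final view the column is flush. The flat case's label moved to (569.2, 111.6), which matches the clipped case. The square is pressed home with about 11 N down and 11 N against the column, and both readings hold steady, so I'm handing in.

```bash
python3 -c "
from cell import env; print(env.finish_job())"
```

```text
the job is handed in; nothing more can be done
None
```

I stacked the tall and flat cases flush on the clipped case (within about 1 mm by camera) and handed in at about 25 s with the square still gripped in the corner, pressing about 11 N down and 11 N against the column; I got no verdict back.

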